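Fit the trimming chuck on the small pottery wheel

TASK

Get the small pottery wheel ready for trimming: take the orange chuck and set it down on the middle of the wheel's drive bar with its channel crosswise to the bar, about an eighth of a turn off. Keep it resting there for a moment, then press lightly and turn it until it drops over the bar, and leave it sitting upright, centred and fully home on the wheel. Leave the grey chuck where it stands.

Things in the scene. Friction and masses are not known exactly. Their poses are not given: they have to be found in the camera images.
- orange_chuck_grip (a point): Orange trimming chuck, loose, 0.25 kg, 84 mm tall. Point on its upright axis, 50 mm above its underside, at the height to grip: a block from 26 to 71 mm up with two flats 40 mm apart (along y), 52 mm long (along x). Above it a black rubber top, 36 mm across, with a white line along x. Line and flats are parallel to the channel underneath. z is up. A half turn makes no difference.
- orange_chuck: The same chuck; origin at the centre of its underside, same axes. Underneath are two runners, 54 mm long, with an open channel between them, 32 mm wide and 17 mm deep, running along x from end to end. Over them is a round flange, 90 mm across, 17 to 26 mm above the underside.
- grey_chuck_grip (a point): A second chuck of the same shape and size in grey, not wanted, loose. Point on its axis, 50 mm above its underside.
- drive_top (a point): Middle of the top of the wheel's drive bar, dark steel, fixed: 60 mm long (along x), 12 mm wide (y), standing 14 mm above the bed. The chuck drops when its channel is within 15 degrees of the bar: its grip point, 50 mm above this point while it rests across the bar, is then 36 mm above it and the runners stand on the bed.
- wheel: The small pottery wheel, fixed to the table, does not turn: a low white case, 170 x 190 mm, 58 mm high, with a round aluminium bed on it, 126 mm across, its top 68 mm above the table. Origin at the centre of its underside; x along the drive bar, z up.
Not all that is in view belongs to the job. Of the things shaped like the orange_chuck, the orange one is meant.

How it is judged:
By the outcome, as a careful person would: the job done as asked, in the order asked, and still so for the second after the job is handed in, with the robot touching nothing.
It also fails if it takes over 42 s, if anything falls off the work surface, if the arm or the gripper's body presses on something with over 40 N, if the wrist force passes 120 N, or if a joint passes its speed limit or range.

ROBOT

A 6-joint arm with a two-finger parallel gripper is mounted at the origin on a cart in front of the work surface, level with it; the furniture and walls round the work are solid. World frame = base frame: x ahead of the robot, y to its left, z up, the work surface at z = 0. Lengths are in m, angles in degrees, forces in N, time in s.
With the tool pointing down it reaches from about 0.4 to 0.825 m from the base axis. Payload 7 kg.
Tool frame: the origin (TCP) lies midway between the tips of the shut fingers; the grasp point (between the pads) lies 19 mm behind it; z points along the fingers, y is the direction in which the jaws open and shut (so a half turn about z gives the same grasp; the last joint's range is limited). The gripper opens to 88 mm and grips with 3 to 60 N. Pads are 19 mm wide; open, the fingers measure 130 mm over their backs; the gripper's body (78 mm by 193 mm) begins 47 mm behind the grasp point.
Start: joints at [-47.951, 20.546, 0.682, 0, -70.136, -16.507], TCP at [0.291, -0.609, 0.227] pointing down, gripper open.
Joint ranges: [-176.03, 176.03], [-82.01, 121.73], [-58.28, 71.71], [-173.87, 95.51], [-174.79, -0.11], [-173.66, 173.66]. Speed limits (degrees/s): [136.94, 136.94, 172.46, 180, 180, 180].

INTERFACE

Orientations are given as [roll, pitch, yaw] about the fixed x, y, z axes, in that order (R = Rz(yaw) Ry(pitch) Rx(roll)).
In Python, from plant import ctrl gives the robot as it stands. The module is installed in compiled form; this text tells all that it offers.
- The arm moves only by the tool arm_command, never from a script. Its argument "targets" is a list that holds one entry, the list of rows, each a list of 7 numbers: the turn, a rotation vector about the world's x, y, z in rad, then the shift along the world's x, y, z in cm, then the opening, from 0 (shut) to 1 (fully open). A call has 1 to 8 rows; each row is the pose to reach, as a shift and turn from the pose commanded when the call began; what a row does not reach only later rows make up. A row lasts 1/12 s, in which the tool goes at most 41.7 mm and 7.16 degrees, less where a joint would pass 70% of its speed; a pose out of reach is approached as far as the arm can. A call with a gripper value outside its range is refused whole. The fingers move at their own pace and stop on an object; the grip force is fixed at half the most. Time passes only in rows, so rows that repeat a pose let the fingers close. It gives the time, the measured TCP pose, the force and the opening at its end, in the units of the state.
- ctrl.get_obs(): the state, without advancing time (a new reading comes with each control period).
- ctrl.snapshot(name): name is "scene" or "top" or "wrist"; returns the picture (384x512x3 uint8, blue, green, red); there is no depth.
- ctrl.camera_model(name): a dict with "K" (3x3 intrinsics, pixels), "xyz" and "rotation" of the camera in the world. Camera axes: x right, y up, looking along -z (the intrinsics and any distortion apply to the point x, -y, -z); pixel columns grow to the right and rows downward; lengths in m; the calibration is good to about 2 mm. A picture is of the moment at which its call begins: read the wrist's pose just before it. camera_model takes no time and is no camera call; for the wrist camera it gives the pose at the moment of the call.
- ctrl.close_job(): hands the job in, once; it reports no verdict.
The state is a dict: "clock": time; "joint_pos": joint angles; "qvel": joint speeds; "tau": joint torques, N m; "tool_pos": TCP position; "orientation": TCP orientation; "force": force on the tool from outside, world axes, zero at the start; "moment": the same for the moment, N m; "opening": finger opening in m.
Only numpy, scipy, OpenCV 4.12 (cv2) and the standard library are available. Lean on these libraries where they do the work, as an engineer would, in place of code of your own. Each camera call takes 0.05 s, during which the arm holds its last target. There are 200 camera calls.

## Working session

There is one attempt and no reset: what is moved stays moved. The work goes in short steps, Python scripts to look and compute and a tool call to move; the robot and the scene stay as the last step left them, time stands still between calls to the robot, and variables do not carry over. Pictures are saved under pics/ and viewed, about 8 in all and at most 12, crops included, and the job is handed in when it is done.

Besides the shell and the picture viewer there is one more tool, called after ">>>" as a command line: name --argument value ..., lists and objects as JSON in quotes. arm_command: Moves the arm, as the interface text tells. Its arguments: {"type":"object","properties":{"targets":{"type":"array","items":{"type":"array","items":{"type":"array","items":{"type":"number"}}}}},"required":["targets"]}

```bash
mkdir -p pics; python3 - <<'E'
from plant import ctrl
import cv2,numpy as np
a=ctrl.snapshot("scene");b=ctrl.snapshot("top")
cv2.imwrite("pics/scene1.png",a);cv2.imwrite("pics/top1.png",b)
for n in("scene","top","wrist"):
    m=ctrl.camera_model(n);print(n,{k:np.round(v,4).tolist() if not isinstance(v,str) else v for k,v in m.items()})
print(ctrl.get_obs())
E
```

```text
scene {'K': [[361.8227, 0.0, 261.1454], [0.0, 361.8227, 188.6926], [0.0, 0.0, 1.0]], 'xyz': [0.0857, 0.5823, 0.5804], 'rotation': [53.2417, -0.3724, -134.4194]}
top {'K': [[354.4482, 0.0, 254.1201], [0.0, 354.4482, 192.4819], [0.0, 0.0, 1.0]], 'xyz': [0.4131, 0.101, 0.9389], 'rotation': [10.4672, 0.9491, -88.7276]}
wrist {'K': [[325.6672, 0.0, 254.021], [0.0, 325.6672, 192.3535], [0.0, 0.0, 1.0]], 'xyz': [0.2277, -0.6394, 0.3841], 'rotation': [-15.023, -0.0648, 115.5006]}
{'clock': 0.1, 'joint_pos': array([-4.79505017e+01,  2.05847396e+01,  6.39415915e-01, -1.74287705e-02,
       -7.01361565e+01, -1.65071217e+01]), 'qvel': array([-0.06502998, -0.14443214,  0.08375299,  0.04429811,  0.05532026,
        0.08611398]), 'tau': array([-2.49809134e-03, -5.84161270e+01,  2.93755549e+01,  7.01563999e+00,
        1.02069491e-02, -6.63121159e-05]), 'tool_pos': array([ 0.29083338, -0.60864703,  0.22574959]), 'orientation': array([ 1.79917222e+02, -7.44344042e-03, -1.54463552e+02]), 'force': array([ 0.42665016, -0.7651883 ,  0.57096053]), 'moment': array([-0.01782837, -0.07440599, -0.02862915]), 'opening': 0.08779990083644276}
```

View pics/scene1.png

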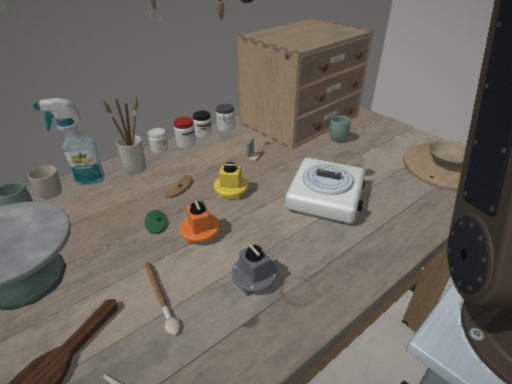

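View pics/top1.png

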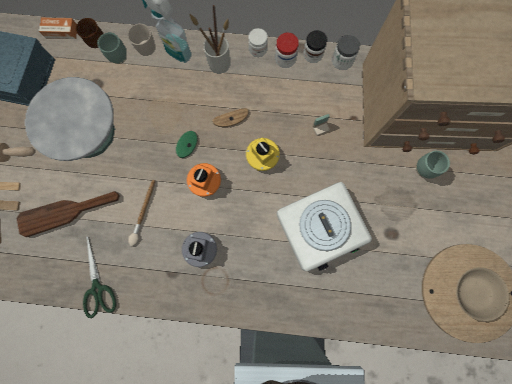

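The things that could be taken for the target (top-picture pixels) are orange (204,180), yellow (263,154) and grey (199,250). I choose orange by its description. The wheel is at (325,227).

```bash
cat > h.py <<'E'
from plant import ctrl
import cv2,numpy as np
from scipy.spatial.transform import Rotation as Ro
def cam(n):
    m=ctrl.camera_model(n); return m["K"],np.array(m["xyz"]),Ro.from_euler("xyz",m["rotation"],degrees=True).as_matrix()
def ray(c,uv,z):
    K,t,R=c; uv=np.atleast_2d(uv).astype(float)
    d=np.c_[(uv[:,0]-K[0][2])/K[0][0],-(uv[:,1]-K[1][2])/K[1][1],-np.ones(len(uv))]@R.T
    return t+d*((z-t[2])/d[:,2])[:,None]
def proj(c,P):
    K,t,R=c; p=(np.atleast_2d(P)-t)@R
    return np.c_[K[0][2]+K[0][0]*p[:,0]/-p[:,2],K[1][2]+K[1][1]*p[:,1]/p[:,2]]
def topview(img,c,x0,x1,y0,y1,z,res=.0005):
    """metric orthophoto of plane z: rows: x decreasing, cols: y decreasing"""
    X,Y=np.meshgrid(np.arange(x1,x0,-res),np.arange(y1,y0,-res),indexing="ij")
    p=proj(c,np.c_[X.ravel(),Y.ravel(),np.full(X.size,z)]).reshape(*X.shape,2).astype(np.float32)
    return cv2.remap(img,p[...,0],p[...,1],cv2.INTER_CUBIC)
E
python3 - <<'E'
from h import *
b=cv2.imread("pics/top1.png");c=cam("top")
o=ray(c,(202,176),.084)[0];w=ray(c,(326,225),.082)[0];print(o,w)
A=[topview(b,c,p[0]-.06,p[0]+.06,p[1]-.06,p[1]+.06,p[2],.0003) for p in(o,w)]
cv2.imwrite("pics/crop1.png",np.hstack([a[:400,:400] for a in A]))
E
```

```text
[0.60976923 0.24889491 0.084     ] [ 0.49469974 -0.05623763  0.082     ]
```

View pics/crop1.png

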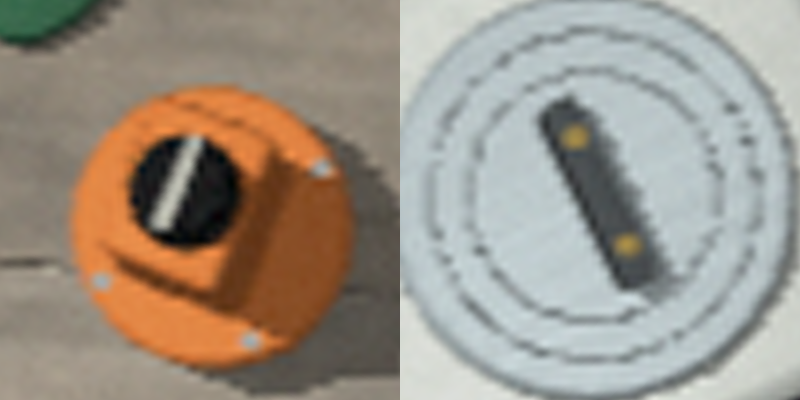

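The crop confirms orange, standing upright: black top at crop px (186,191), white line from (161,229) to (196,137). The bar screws are at (575,138) and (628,246). Next I measure these to sub-pixel.

```bash
cat >> h.py <<'E'
def meas(b,c,o,w,zo=.084,pr=True):
    """orange axis+yaw from black top/white line near o (z top=zo); bar centre+yaw from the screws near w"""
    r=.0003;out=[]
    if o is not None:
        A=topview(b,c,o[0]-.04,o[0]+.04,o[1]-.04,o[1]+.04,zo,r);h=cv2.cvtColor(A,cv2.COLOR_BGR2HSV)
        m=((h[...,1]<110)|(h[...,2]<50)).astype(np.uint8)
        n,l,s,ce=cv2.connectedComponentsWithStats(m);k=l[A.shape[0]//2,A.shape[1]//2]
        hull=cv2.convexHull(cv2.findContours((l==k).astype(np.uint8),0,2)[0][0]);e=cv2.fitEllipse(hull)
        q=np.argwhere((l==k)&(h[...,2]>110));q=q[np.hypot(*(q-np.array(e[0])[::-1]).T)<58]
        v=np.linalg.svd(q-q.mean(0))[2][0] if 0 else np.linalg.eigh(np.cov(q.T))[1][:,1]
        f=lambda p:(o[0]+.04-p[0]*r,o[1]+.04-p[1]*r)
        out+=[("top",f(e[0][::-1]),"diam mm",np.array(e[1])*r*1e3,"line mid",f(q.mean(0)),"yaw",np.degrees(np.arctan(v[1]/v[0])))]
    if w is not None:
        A=topview(b,c,w[0]-.04,w[0]+.04,w[1]-.04,w[1]+.04,.082,r);h=cv2.cvtColor(A,cv2.COLOR_BGR2HSV)
        m=((h[...,1]>100)&(h[...,0]>8)&(h[...,0]<35)).astype(np.uint8)
        n,l,s,ce=cv2.connectedComponentsWithStats(m);i=np.argsort(-s[1:,4])[:2]+1
        P=np.array([w[0]+.04-ce[i,1]*r,w[1]+.04-ce[i,0]*r]).T;d=P[0]-P[1]
        out+=[("bar",P.mean(0),"sep",np.hypot(*d),s[i,4],"yaw",np.degrees(np.arctan(d[1]/d[0])))]
    for x in out: print(*x)
E
python3 - <<'E'
from h import *
b=cv2.imread("pics/top1.png");c=cam("top")
meas(b,c,(.612,.253),(.497,-.0567))
E
```

```text
top (0.6123381698608399, 0.2530826965332031) diam mm [31.92187042 33.20869217] line mid (np.float64(0.6148423529411765), np.float64(0.25584016806722687)) yaw -22.528479865058358
bar [ 0.49744708 -0.05671559] sep 0.035788428243929235 [326 311] yaw 25.873733184131712
```

>>> arm_command --targets '[[[0,0,0.95,10,31,0,1],[0,0,0.95,10,31,0,1],[0,0,0.95,10,31,0,1],[0,0,0.95,10,31,0,1],[0,0,0.95,10,31,0,1],[0,0,0.95,10,31,0,1],[0,0,0.95,10,31,0,1],[0,0,0.95,10,31,0,1]]]'

```text
clock: 0.77
tool_pos: [0.391, -0.2966, 0.2265]
orientation: [-180.0, 0.0, -99.6]
force: [0.1, -0.5, -0.3]
opening: 0.0876
```

>>> arm_command --targets '[[[0,0,0.7,11,30,0,1],[0,0,0.7,11,30,0,1],[0,0,0.7,11,30,0,1],[0,0,0.7,11,30,0,1],[0,0,0.7,11,30,0,1],[0,0,0.7,11,30,0,1],[0,0,0.7,11,30,0,1],[0,0,0.7,11,30,0,1]]]'

```text
clock: 1.43
tool_pos: [0.5016, 0.0041, 0.2265]
orientation: [-180.0, 0.0, -59.8]
force: [0.1, -0.7, 0.0]
opening: 0.0871
```

>>> arm_command --targets '[[[0,0,0.66,11,25,0,1],[0,0,0.66,11,25,0,1],[0,0,0.66,11,25,0,1],[0,0,0.66,11,25,0,1],[0,0,0.66,11,25,0,1],[0,0,0.66,11,25,0,1],[0,0,0.66,11,25,0,1],[0,0,0.66,11,25,0,1]]]'

```text
clock: 2.1
tool_pos: [0.612, 0.2551, 0.2245]
orientation: [179.9, 0.0, -21.9]
force: [-0.3, -0.4, 0.6]
opening: 0.0876
```

```bash
python3 - <<'E'
from h import *
s=ctrl.get_obs();c=cam("wrist");b=ctrl.snapshot("wrist");cv2.imwrite("pics/w1.png",b)
print(s["clock"],s["tool_pos"],s["orientation"],proj(c,[[.612,.253,.084]]))
meas(b,c,(.612,.253),None)
E
```

```text
2.1 [0.61204412 0.25510385 0.22449086] [ 1.79916632e+02  4.91906165e-02 -2.19295416e+01] [[255.10928238 180.3642865 ]]
top (0.6156929756164551, 0.25280904998779297) diam mm [31.33424835 33.75479965] line mid (np.float64(0.6137529220779221), np.float64(0.2543537662337662)) yaw -21.875681063560627
```

View pics/w1.png

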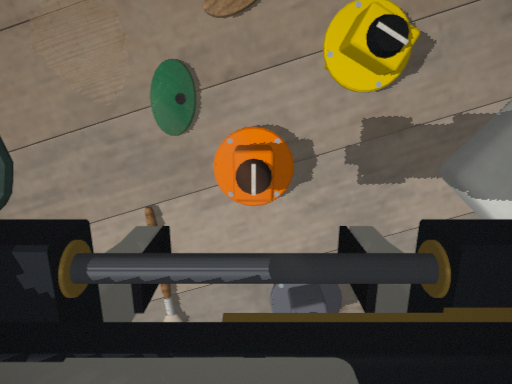

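The wrist view shows the orange chuck's black top at (254,177) with the white line vertical, so the yaw matches. I'll refine its centre from the flange outline in both cameras.

```bash
cat >> h.py <<'E'
def flange(b,c,o,z=.026,r=.0003):
    A=topview(b,c,o[0]-.07,o[0]+.07,o[1]-.07,o[1]+.07,z,r);h=cv2.cvtColor(A,cv2.COLOR_BGR2HSV)
    m=((h[...,0]<16)&(h[...,1]>170)&(h[...,2]>60)).astype(np.uint8)
    k=max(cv2.findContours(m,0,1)[0],key=cv2.contourArea);e=cv2.fitEllipse(cv2.convexHull(k))
    (cc,rr)=cv2.minEnclosingCircle(k)
    f=lambda p:np.round((o[0]+.07-p[1]*r,o[1]+.07-p[0]*r),4)
    print("flange",f(e[0]),np.array(e[1])*r*1e3,"mec",f(cc),rr*2*r*1e3)
E
python3 - <<'E'
from h import *
# wrist camera pose unchanged since picture (arm still)
flange(cv2.imread("pics/w1.png"),cam("wrist"),(.613,.253))
flange(cv2.imread("pics/top1.png"),cam("top"),(.613,.253))
E
```

```text
flange [0.6131 0.2518] [88.92464905 89.14488831] mec [0.613  0.2518] 89.61137695312499
flange [0.6142 0.2547] [86.80799561 88.97662354] mec [0.6139 0.2542] 89.95086364746092
```

>>> arm_command --targets '[[[0,0,0,0.1,-0.2,-3,1],[0,0,0,0.1,-0.2,-7,1],[0,0,0,0.1,-0.2,-11,1],[0,0,0,0.1,-0.2,-14,1],[0,0,0,0.1,-0.2,-16.5,1],[0,0,0,0.1,-0.2,-18.3,1],[0,0,0,0.1,-0.2,-19.2,1],[0,0,0,0.1,-0.2,-19.2,0.9]]]'

```text
clock: 2.82
tool_pos: [0.6106, 0.2474, 0.0324]
orientation: [179.8, 0.1, -22.2]
force: [-0.4, -1.5, 0.2]
opening: 0.0846
```

>>> arm_command --targets '[[[0,0,0,0,0,0,0.6],[0,0,0,0,0,0,0.3],[0,0,0,0,0,0,0],[0,0,0,0,0,0,0],[0,0,0,0,0,0,0],[0,0,0,0,0,0,0],[0,0,0,0,0,0,0],[0,0,0,0,0,0,0]]]'

```text
clock: 3.48
tool_pos: [0.6128, 0.2498, 0.0354]
orientation: [-179.9, -0.1, -22.1]
force: [0.2, 2.8, 4.5]
opening: 0.0399
```

>>> arm_command --targets '[[[0,0,0,0,0,0,0],[0,0,0,0,0,1,0],[0,0,0,0,0,3,0],[0,0,0,0,0,6,0],[0,0,0,0,0,9,0],[0,0,0,0,0,12,0],[0,0,0,0,0,14,0],[0,0,0,0,0,15,0]]]'

```text
clock: 4.15
tool_pos: [0.6123, 0.2488, 0.1877]
orientation: [-179.9, -0.1, -22.1]
force: [0.8, 0.6, -2.8]
opening: 0.0397
```

>>> arm_command --targets '[[[0,0,0,0,0,0,0],[0,0,0,0,0,0,0],[0,0,0,0,0,0,0],[0,0,0,0,0,0,0]]]'

```text
clock: 4.48
tool_pos: [0.611, 0.2483, 0.1822]
orientation: [179.8, 0.1, -22.1]
force: [0.0, -0.6, -2.9]
opening: 0.0398
```

```bash
python3 - <<'E'
from h import *
for i in range(2):
    s=ctrl.get_obs();c=cam("wrist");b=ctrl.snapshot("wrist");print(s["clock"],s["tool_pos"],s["orientation"],s["force"],s["opening"],np.abs(s["qvel"]).max())
    p=s["tool_pos"]
    for dz in(-.036+.026,-.032+.026): flange(b,c,p[:2],p[2]+dz)
    t=ctrl.snapshot("top");flange(t,cam("top"),p[:2],p[2]-.009)
cv2.imwrite("pics/w2.png",np.hstack([b[60:384,:],t[:324,100:380]]))
E
```

```text
4.4833 [0.61095205 0.2483479  0.18224109] [ 1.79820336e+02  1.31797738e-01 -2.21208893e+01] [ 0.04616774 -0.57745127 -2.94859003] 0.03981080561594919 0.47689726273909055
flange [0.6221 0.2403] [61.77444305 80.92165833] mec [0.6202 0.2385] 83.11305541992186
flange [0.6231 0.2404] [60.90779572 79.71636658] mec [0.621 0.24 ] 83.20991821289061
flange [0.5866 0.2561] [36.6967392  75.36523132] mec [0.5922 0.2546] 75.93088531494139
4.5833 [0.61141474 0.24857877 0.18282892] [ 1.79864385e+02  8.87884974e-02 -2.21115119e+01] [ 0.06262798 -0.02220923 -2.32870242] 0.03982469485825229 0.47790809128019
flange [0.6222 0.2413] [62.49118652 81.98392639] mec [0.6192 0.2418] 85.86140441894531
flange [0.6237 0.2406] [60.87969818 79.47687378] mec [0.6222 0.2394] 82.78103942871093
flange [0.5891 0.2684] [18.48202057 63.25574799] mec [0.5893 0.2658] 58.59152526855468
```

View pics/w2.png

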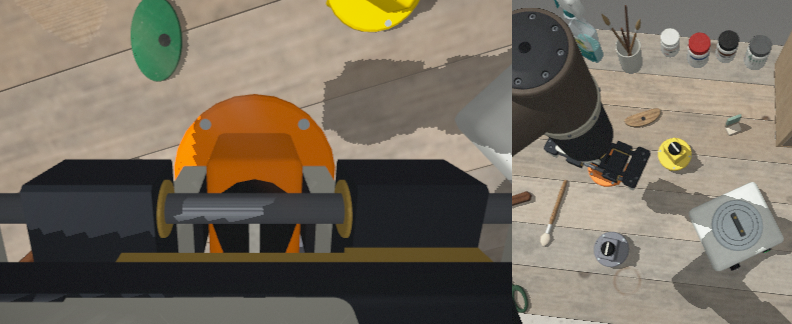

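The wrist view shows the chuck held level and the front flange arc visible, with its apex at (254,155). The top camera is blocked by the arm. I'll fit that arc with the known 45 mm radius to get the in-hand offset.

```bash
cat >> h.py <<'E'
from scipy.optimize import least_squares
def inhand():
    s=ctrl.get_obs();c=cam("wrist");b=ctrl.snapshot("wrist");p=s["tool_pos"];y=np.radians(s["orientation"][2])
    h=cv2.cvtColor(b,cv2.COLOR_BGR2HSV);m=(h[...,0]<16)&(h[...,1]>170)&(h[...,2]>90)
    uv=[];
    for u in range(196,316):
        v=np.flatnonzero(m[100:230,u])
        if len(v): uv.append((u+.0,100+v[0]-.5))
    ax=np.array([[np.cos(y),np.sin(y)],[-np.sin(y),np.cos(y)]])
    for dz in(.032,.034,.036):
        P=(ray(c,uv,p[2]-dz+.026)[:,:2]-p[:2])@ax.T   # tool-yaw frame: x = chuck x, y = chuck y
        f=lambda q:np.hypot(P[:,0]-q[0],P[:,1]-q[1])-q[2]
        r=least_squares(lambda q:f([*q,.045]),[0,0],loss="soft_l1",f_scale=.0005);r3=least_squares(f,[0,0,.045],loss="soft_l1",f_scale=.0005)
        print(dz,"offset mm",np.round(r.x*1e3,2),"rms",round(float(np.std(r.fun))*1e3,2),"free r",np.round(r3.x*1e3,2))
    print(s["clock"],p,s["orientation"],s["force"]);return b,c
E
python3 -c "
from h import *
inhand()"
```

```text
0.032 offset mm [ 0.23 -0.74] rms 0.37 free r [ 3.82 -0.77 41.71]
0.034 offset mm [-0.03 -0.74] rms 0.34 free r [ 3.01 -0.77 42.22]
0.036 offset mm [-0.29 -0.75] rms 0.3 free r [ 2.2  -0.78 42.73]
4.6833 [0.61172959 0.24881566 0.18350942] [ 1.79918267e+02  5.06066422e-02 -2.21062689e+01] [-0.5560324   0.57559377 -2.60219827]
```

The chuck is centred in the jaws to within about 1 mm. I'll measure the bar with the wrist camera from the side on the way.

>>> arm_command --targets '[[[0,0,-0.1,-1,-1,0,0],[0,0,-0.22,-3,-3,0,0],[0,0,-0.34,-5.5,-5.5,0,0],[0,0,-0.46,-8,-8.5,0,0],[0,0,-0.58,-10.5,-11.5,0,0],[0,0,-0.7,-13,-14,0,0],[0,0,-0.82,-14.3,-15.3,0,0],[0,0,-0.94,-14.5,-15.5,0,0]]]'

```text
clock: 5.4
tool_pos: [0.4641, 0.0915, 0.1849]
orientation: [180.0, 0.0, -76.4]
force: [-0.3, -0.2, -2.9]
opening: 0.0399
```

>>> arm_command --targets '[[[0,0,-0.06,0,0,0,0],[0,0,-0.06,0,0,0,0],[0,0,-0.06,0,0,0,0],[0,0,-0.06,0,0,0,0],[0,0,-0.06,0,0,0,0],[0,0,-0.06,0,0,0,0],[0,0,-0.06,0,0,0,0],[0,0,-0.06,0,0,0,0]]]'

```text
clock: 6.07
tool_pos: [0.4671, 0.0941, 0.1844]
orientation: [180.0, -0.0, -79.4]
force: [0.3, -0.4, -2.3]
opening: 0.0398
```

```bash
python3 - <<'E'
from h import *
b,c=inhand();cv2.imwrite("pics/w3.png",b)
w=(.497,-.057)
meas(b,c,None,w)
b2,c2=inhand();meas(b2,c2,None,w)
A=topview(b,c,w[0]-.07,w[0]+.07,w[1]-.07,w[1]+.07,.082,.0004)
cv2.imwrite("pics/w3c.png",np.hstack([b,cv2.copyMakeBorder(A[:350,:280],0,384-min(350,A.shape[0]),0,0,0)]))
E
```

```text
0.032 offset mm [ 0.62 -0.76] rms 0.83 free r [ 4.09 -0.7  41.87]
0.034 offset mm [ 0.37 -0.75] rms 0.83 free r [ 3.29 -0.71 42.37]
0.036 offset mm [ 0.13 -0.74] rms 0.84 free r [ 2.49 -0.72 42.88]
6.0667 [0.46705669 0.09406481 0.18440429] [ 1.79981237e+02 -1.02182596e-02 -7.93683913e+01] [ 0.25331828 -0.39756981 -2.32598463]Traceback (most recent call last):
  File "<stdin>", line 4, in <module>
  File "h.py", line 34, in meas
    P=np.array([w[0]+.04-ce[i,1]*r,w[1]+.04-ce[i,0]*r]).T;d=P[0]-P[1]
                                                            ~^^^
IndexError: index 0 is out of bounds for axis 0 with size 0
```

View pics/w3.png

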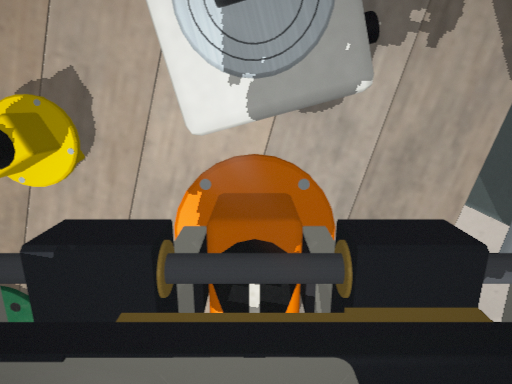

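The bar is right at the top edge, at about (235,0), so I'll move 6 cm closer.

>>> arm_command --targets '[[[0,0,0,0.4,-2,0,0],[0,0,0,0.8,-4.5,0,0],[0,0,0,1.1,-6,0,0],[0,0,0,1.1,-6,0,0],[0,0,0,1.1,-6,0,0],[0,0,0,1.1,-6,0,0],[0,0,0,1.1,-6,0,0],[0,0,0,1.1,-6,0,0]]]'

```text
clock: 6.78
tool_pos: [0.478, 0.0345, 0.1846]
orientation: [-180.0, 0.0, -79.4]
force: [-0.3, -0.7, -3.4]
opening: 0.0398
```

```bash
python3 - <<'E'
from h import *
b,c=inhand();cv2.imwrite("pics/w4.png",b)
w=(.497,-.057)
A=topview(b,c,w[0]-.07,w[0]+.07,w[1]-.07,w[1]+.07,.082,.0004)[:350,:350]
cv2.imwrite("pics/w4c.png",np.hstack([b[:350,100:450],A]))
try: meas(b,c,None,w)
except Exception as e: print(e)
E
```

```text
0.032 offset mm [-0.4  -2.96] rms 3.03 free r [ 8.31 -3.15 37.12]
0.034 offset mm [-0.66 -2.96] rms 3.07 free r [ 7.56 -3.18 37.56]
0.036 offset mm [-0.91 -2.97] rms 3.12 free r [ 6.82 -3.21 38.  ]
6.7833 [0.47799736 0.0345142  0.18458043] [-1.79995261e+02  4.23550364e-03 -7.93534758e+01] [-0.34451484 -0.72666167 -3.42968114]
bar [ 0.49593124 -0.05775289] sep 0.036083229906867194 [451 445] yaw 25.492075373427237
```

View pics/w4c.png

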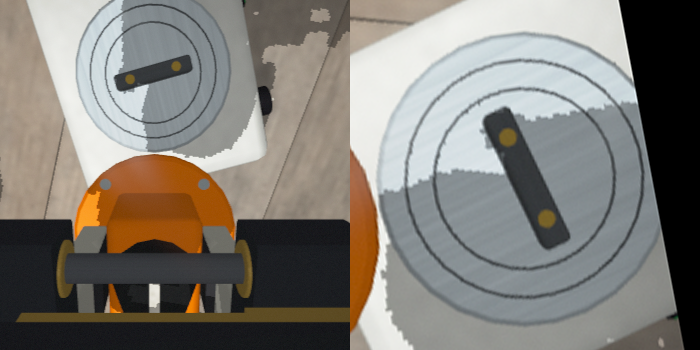

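Wrist bar: (0.496,-0.058) with yaw 25.5°. The top camera gives (0.497,-0.057) and 25.9°, so they agree. Next I go above it at a yaw of about -19.3°, which is 45° off.

>>> arm_command --targets '[[[0,0,0.12,0.2,-1,0,0],[0,0,0.24,0.5,-2.5,0,0],[0,0,0.36,0.9,-4.5,0,0],[0,0,0.48,1.3,-6.5,0,0],[0,0,0.6,1.6,-8,0,0],[0,0,0.72,1.8,-8.9,0,0],[0,0,0.84,1.9,-9.2,0,0],[0,0,0.96,1.9,-9.2,0,0]]]'

```text
clock: 7.5
tool_pos: [0.4972, -0.0585, 0.1845]
orientation: [180.0, 0.0, -24.1]
force: [0.5, 0.9, -3.4]
opening: 0.04
```

>>> arm_command --targets '[[[0,0,0.09,0,0,-1,0],[0,0,0.09,0,0,-2.5,0],[0,0,0.09,0,0,-4,0],[0,0,0.09,0,0,-5,0],[0,0,0.09,0,0,-5.6,0],[0,0,0.09,0,0,-5.8,0],[0,0,0.09,0,0,-5.8,0],[0,0,0.09,0,0,-5.8,0]]]'

```text
clock: 8.17
tool_pos: [0.4975, -0.0579, 0.1271]
orientation: [-180.0, -0.0, -19.2]
force: [0.4, -0.4, -1.9]
opening: 0.0399
```

>>> arm_command --targets '[[[0,0,0,0,0,0,0],[0,0,0,0,0,0,0],[0,0,0,0,0,0,0],[0,0,0,0,0,0,0]]]'

```text
clock: 8.5
tool_pos: [0.4972, -0.058, 0.1269]
orientation: [-180.0, -0.0, -19.2]
force: [0.2, 0.3, -2.8]
opening: 0.0397
```

>>> arm_command --targets '[[[0,0,0,0,0.05,-0.2,0],[0,0,0,0,0.05,-0.4,0],[0,0,0,0,0.05,-0.6,0],[0,0,0,0,0.05,-0.8,0],[0,0,0,0,0.05,-0.8,0],[0,0,0,0,0.05,-0.8,0]]]'

```text
clock: 9.0
tool_pos: [0.4969, -0.0576, 0.1183]
orientation: [180.0, 0.0, -19.2]
force: [-0.0, 0.5, -1.9]
opening: 0.0398
```

>>> arm_command --targets '[[[0,0,0,0,0,-0.05,0],[0,0,0,0,0,-0.1,0],[0,0,0,0,0,-0.15,0],[0,0,0,0,0,-0.2,0],[0,0,0,0,0,-0.2,0],[0,0,0,0,0,-0.2,0]]]'

```text
clock: 9.5
tool_pos: [0.4973, -0.0576, 0.1174]
orientation: [-180.0, -0.0, -19.2]
force: [-3.1, 0.1, 5.5]
opening: 0.0397
```

Contact at z≈0.1175 with +5.5 N. I'll hold it resting there.

>>> arm_command --targets '[[[0,0,0,0,0,0,0],[0,0,0,0,0,0,0],[0,0,0,0,0,0,0],[0,0,0,0,0,0,0],[0,0,0,0,0,0,0],[0,0,0,0,0,0,0],[0,0,0,0,0,0,0],[0,0,0,0,0,0,0]]]'

```text
clock: 10.17
tool_pos: [0.4973, -0.0576, 0.1173]
orientation: [-180.0, -0.1, -19.2]
force: [-1.6, -0.5, 5.6]
opening: 0.0398
```

>>> arm_command --targets '[[[0,0,0,0,0,0,0],[0,0,0,0,0,0,0],[0,0,0,0,0,0,0],[0,0,0,0,0,0,0],[0,0,0,0,0,0,0],[0,0,0,0,0,0,0],[0,0,0,0,0,0,0],[0,0,0,0,0,0,0]]]'

```text
clock: 10.83
tool_pos: [0.4973, -0.0576, 0.1174]
orientation: [-180.0, -0.0, -19.2]
force: [-3.0, 0.3, 5.1]
opening: 0.04
```

```bash
python3 - <<'E'
from h import *
s=ctrl.get_obs();print(s["tool_pos"],s["force"],s["moment"])
cv2.imwrite("pics/s2.png",cv2.resize(ctrl.snapshot("scene")[120:240,250:410],None,fx=4,fy=4,interpolation=2))
E
```

```text
[ 0.49729269 -0.05758429  0.11735072] [-2.97925902  0.27522247  5.1486955 ] [ 0.09846434  1.02095926 -0.0172547 ]
```

View pics/s2.png

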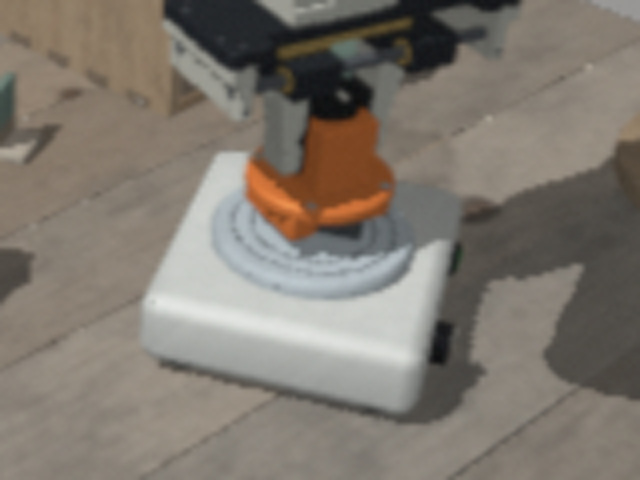

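It rests crosswise on the bar. Now I press lightly and turn.

>>> arm_command --targets '[[[0,0,0.05,0,0,-0.03,0],[0,0,0.1,0,0,-0.05,0],[0,0,0.15,0,0,-0.05,0],[0,0,0.2,0,0,-0.05,0],[0,0,0.25,0,0,-0.05,0],[0,0,0.3,0,0,-0.05,0],[0,0,0.35,0,0,-0.05,0],[0,0,0.4,0,0,-0.05,0]]]'

```text
clock: 11.55
tool_pos: [0.4982, -0.0574, 0.1169]
orientation: [180.0, -0.1, 3.8]
force: [1.1, -1.0, -0.7]
opening: 0.0399
```

>>> arm_command --targets '[[[0,0,0.05,0,0,0,0],[0,0,0.1,0,0,0,0],[0,0,0.15,0,0,0,0],[0,0,0.2,0,0,0,0],[0,0,0.25,0,0,0,0],[0,0,0.3,0,0,0,0],[0,0,0.35,0,0,0,0],[0,0,0.385,0,0,0,0]]]'

```text
clock: 12.22
tool_pos: [0.497, -0.0575, 0.116]
orientation: [-180.0, -0.0, 25.9]
force: [-0.3, 0.9, -2.9]
opening: 0.0398
```

>>> arm_command --targets '[[[0,0,0,0,0.02,-0.2,0],[0,0,0,0,0.02,-0.4,0],[0,0,0,0,0.02,-0.6,0],[0,0,0,0,0.02,-0.8,0],[0,0,0,0,0.02,-1.0,0],[0,0,0,0,0.02,-1.15,0],[0,0,0,0,0.02,-1.2,0],[0,0,0,0,0.02,-1.2,0]]]'

```text
clock: 12.88
tool_pos: [0.4969, -0.0574, 0.1039]
orientation: [-180.0, 0.0, 25.7]
force: [-0.4, 0.4, -2.9]
opening: 0.0401
```

>>> arm_command --targets '[[[0,0,0,0,0,-0.05,0],[0,0,0,0,0,-0.1,0],[0,0,0,0,0,-0.15,0],[0,0,0,0,0,-0.15,0],[0,0,0,0,0,-0.15,0]]]'

```text
clock: 13.3
tool_pos: [0.4972, -0.0574, 0.1034]
orientation: [180.0, -0.0, 25.8]
force: [-2.9, 0.0, 6.6]
opening: 0.0398
```

Seated: contact at 0.1034, exactly 14 mm below the rest height. Release and rise.

>>> arm_command --targets '[[[0,0,0,0,0,0.05,0],[0,0,0,0,0,0.05,1],[0,0,0,0,0,0.05,1],[0,0,0,0,0,0.05,1],[0,0,0,0,0,0.05,1],[0,0,0,0,0,0.05,1],[0,0,0,0,0,0.05,1],[0,0,0,0,0,0.05,1]]]'

```text
clock: 13.97
tool_pos: [0.497, -0.0573, 0.103]
orientation: [-180.0, 0.0, 25.7]
force: [-0.1, 1.0, -0.2]
opening: 0.0813
```

>>> arm_command --targets '[[[0,0,0,0,0,1,1],[0,0,0,0,0,3,1],[0,0,0,0,0,6,1],[0,0,0,0,0,9,1],[0,0,0,0,0,11.5,1],[0,0,0,0,0,13,1],[0,0,0,0,0,13,1],[0,0,0,0,0,13,1]]]'

```text
clock: 14.63
tool_pos: [0.4974, -0.0572, 0.2345]
orientation: [180.0, -0.2, 25.7]
force: [-0.8, 0.3, -0.0]
opening: 0.0877
```

```bash
python3 - <<'E'
from h import *
s=ctrl.get_obs();c=cam("wrist");b=ctrl.snapshot("wrist");t=ctrl.snapshot("scene")
print(s["clock"],s["tool_pos"],s["force"],s["opening"])
o=(.4968,-.0573)
flange(b,c,o,.068+.026);flange(b,c,o,.068+.026+.014)
meas(b,c,o,None,.068+.084)
cv2.imwrite("pics/f1.png",np.hstack([b[60:300,90:420],cv2.resize(t[140:230,270:390],(320,240),interpolation=2)]))
E
```

```text
14.6333 [ 0.49739324 -0.05720077  0.23451793] [-0.77273597  0.29728842 -0.02068195] 0.08767966513734964
flange [ 0.4966 -0.0581] [88.42094421 89.00096741] mec [ 0.4964 -0.0582] 90.33036804199219
flange [ 0.4996 -0.0566] [84.23782654 84.82982483] mec [ 0.4994 -0.0569] 86.15307312011717
top (0.49889938812255863, -0.057012197875976556) diam mm [32.2759552 34.3773056] line mid (np.float64(0.4963781567489115), np.float64(-0.05796480406386066)) yaw 25.78315280039306
```

View pics/f1.png

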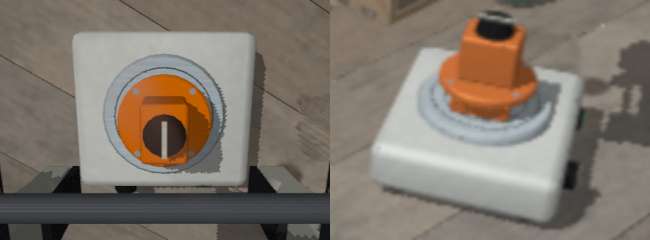

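Seated: the flange centre is (0.4966,-0.0581) against the bar at (0.496,-0.058), and its apparent diameter fits the dropped height. The chuck is upright, its yaw of 25.8° matches the bar, and the gripper is clear. Handing in.

```bash
python3 -c "
from plant import ctrl
print(ctrl.close_job(), ctrl.get_obs()['clock'])"
```

```text
the job is handed in; nothing more can be done
the job is handed in; nothing more can be done
```

The orange chuck is seated on the wheel and I have handed the job in, with the arm clock at about 15 s of the 42 s allowed. I rested the chuck about 45° off the bar for about 1.3 s at a net upward force of about 5 N. I then pressed lightly, turned it 45°, lowered it onto the bed and released it.

**Last checks:**
- **Seating:** it touched the bed at 0.1034 m, 14 mm below its resting height of 0.1174 m. This matches the stated drop.
- **Position:** it stands upright. By the wrist camera, the flange centre is within 1 mm of the bar centre. The yaw is 25.8°, against 25.5–25.9° for the bar.
- **Clearance:** the gripper is open and 13 cm clear.
- **Grey chuck:** I did not go near it, and I did not take a final picture of it.

**What disagreed or was limited:**
- **Press during the turn:** the upward force had faded from about 5 N to about zero by the middle of the turn. I then lowered the chuck in the grip instead of letting it drop freely.
- **Camera measurements:** the top and wrist cameras differed by 1–3 mm. The fit to the black rubber top was about 2–3 mm off the flange fit, so I relied on the flange and screw measurements.

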